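# Tip a drawer front up against the fence and slide it to the stop

## Robot

A 7-joint arm with a two-finger parallel gripper is mounted at the origin on the work surface. World frame = base frame: x ahead of the robot, y to its left, z up, the work surface at z = 0. Lengths are in m, angles in rad, forces in N, time in s.
With the tool pointing down it reaches from about 0.425 to 0.925 m from the base axis. Payload 6.8 kg.
Tool frame: the origin (TCP) lies on the centre line of the jaws, within the pads' length; the fingertips stand 25 mm ahead of it and the grasp point (between the pads) lies 6 mm ahead of it; z points along the fingers, y is the line along which they close (so a half turn about z gives the same grasp; the last joint's range is limited). The gripper opens to 85 mm and grips with 20 to 120 N. Pads are 22 mm wide; open, the fingers measure 114 mm over their backs; the gripper's body (76 mm by 85 mm) begins 54 mm behind the grasp point. The pads swing forward as they close: fully open they stand 13 mm farther back than shut.
Start: joints at [-1.373, 0.477, 0.022, 1.555, -0.011, 1.109, -0.083], TCP at [0.203, 0.644, 0.256] pointing down, gripper open.
Joint ranges: [-2.96, 2.96], [-0.34, 2.1], [-1.41, 1.46], [0.24, 2.44], [-1.37, 4.51], [0.17, 1.92], [-2.96, 2.96]. Speed limits (rad/s): [2.39, 2.39, 3.14, 3.14, 3.14, 3.14, 3.14].

## Interface

Orientations are given as a rotation vector (axis times angle).
In Python, from bench import status, imaging, workorder gives the robot as it stands.
- The arm moves only by the tool send_rows, never from a script. Its argument "steps" is a list of rows, each an object of numbers: "dx", "dy", "dz": the shift along the tool's x, y, z in cm; "yaw": the turn about the tool's z in degrees; "gripper": the opening, from 0 (shut) to 1 (fully open). A call has 1 to 5 rows; each row is the pose to reach, as a shift and turn from the pose commanded when the call began, along the tool's axes at that moment; what a row does not reach only later rows make up. A row lasts 1/8 s, in which the tool goes at most 62.5 mm and 10.7 degrees, less where a joint would pass 70% of its speed; a pose out of reach is approached as far as the arm can. A call with a gripper value outside its range is refused whole. The fingers move at their own pace and stop on an object; "force" is the grip in N (left out, the last holds). Time passes only in rows, so rows that repeat a pose let the fingers close. It gives the time, the measured TCP pose, the force, the opening and the grip force at its end, in the units of the state.
- status.get_obs(): the state, without advancing time (a new reading comes with each control period).
- imaging.grab_frame(name): name is "side" or "top" or "wrist"; returns a dict with "color" (420x560x3 uint8, red, green, blue), "depth" (420x560 float32, m along the optical axis (not along the pixel's ray), 0 where there is no reading), "K" (3x3 intrinsics, pixels), "R" (3x3) and "t" (3): a world point X has camera coordinates R X + t. Camera axes: x right, y down, z forward; pixel columns grow to the right and rows downward; lengths in m; the calibration is good to about 2 mm. A picture is of the moment at which its call begins.
- workorder.hand_in(): hands the job in; it is judged then, once.
The state is a dict: "clock": time; "joints": joint angles; "qvel": joint speeds; "tau": joint torques, N m; "tcp_pos": TCP position; "orientation": TCP orientation; "contact_force": force on the tool from outside, world axes, zero at the start; "moment": the same for the moment, N m; "grip_width": finger opening in m; "gripper_force": force on a finger pad.
Only numpy, scipy, OpenCV 4.12 (cv2) and the standard library are available. Lean on these libraries where they do the work, as an engineer would, in place of code of your own. Each camera call takes 0.05 s, during which the arm holds its last target. There are 200 camera calls.

## Task

Get the dark drawer front ready for work on its white edge: starting from where it lies propped on the yellow strip, push it against the wooden fence and tip it up so that it pivots on its edge at the fence, never lifting it clear of the board, until it stands upright with its face flat against the fence and its white edge on top. Then slide it along the fence until its end butts against the orange stop (not the clamp), and let go, leaving it standing there. Do not knock over or push about the other things on the board and bench.

Things in the scene. Friction and masses are not known exactly. Their poses are not given: they have to be found in the camera images.
- panel: The drawer front: loose dark walnut panel, 140 mm high x 150 mm long x 16 mm thick, about 0.15 to 0.31 kg, with one white 150 mm edge band. Origin: centre of its underside at the start. Own x: from the white edge to the other edge, by the fence; y: along the 150 mm; z: out of its upper face. Standing as wanted: x down, z into the fence, origin 70 mm above the board, 16 mm before the fence face.
- panel_foot (a point): Middle of the panel's fence-side lower edge (own +x edge of the underside), the edge it pivots on, free to slide on the board. At the start it rests on the board, 14 to 26 mm short of the fence and skewed from it by up to 6 degrees. When the panel stands flat against the fence it is on the board, 16 mm before the fence face.
- panel_top (a point): Middle of the lower corner of the white edge (own -x edge of the underside). At the start the panel slopes 14.5 degrees, so this edge is raised, 35 mm above the board, and reaches about 50 mm past the strip towards the robot with nothing under it. 140 mm above the board when the panel stands.
- jig: Fixed plywood board, 460 (y) x 245 (x) x 12 mm, with an upright wooden fence along its far side. Origin: at bench height, middle of the fence face that looks to the robot. x: level, square to that face, into the fence; y: along the fence. The board spans x -210 to +35 mm. The fence is 22 mm thick, 460 mm long, its top 92 mm above the bench; gussets behind it to x = 46 mm, 50 mm high.
- strip: Fixed yellow strip under the panel, 8 mm wide (own x), 110 mm long (own y, along the panel's length), 20 mm high. Origin: centre of its underside, on the board.
- stop: Fixed orange stop block against the fence's face near one end of it (either end): reaches 45 mm out from the fence face, 30 mm along the fence, 60 mm high. Origin: on the board's top, at the fence face, middle of its 30 mm; axes as the jig's. With the panel's end touching it, the two origins are 90 mm apart along the fence (75 + 15).
- clamp: Fixed dark steel clamp with a blue handle, gripping the fence at its other end; 26 mm along the fence, reaching from 29 mm in front of the fence face to 103 mm behind it, its top 104 mm above the board. Origin: on the board's top, at the fence face; axes as the jig's.
- sander: cork sanding block, 55 x 35 x 30 mm, standing on the board near one of its robot-side corners (origin: centre of its underside). Bystander: leave alone.
- pull: small brass drawer pull, 28 mm across, 27 mm tall, standing on the board near the other robot-side corner (origin: centre of its underside). Bystander: leave alone.
- glue: white glue bottle with a green cap, 54 mm across, 170 mm tall (origin: centre of its underside). Bystander: leave alone.
- mug: white mug, 80 mm across, 90 mm tall (origin: centre of its underside). Bystander: leave alone.
- driver: screwdriver with a yellow handle lying on the bench. Bystander: leave alone.
- mallet: hammer lying on the bench. Bystander: leave alone.
- spare: spare drawer front of medium-brown wood without a white edge, 170 x 110 x 16 mm, lying flat on the bench (origin: centre of its underside). Bystander: leave alone.
- jar: amber glass jar with a steel lid, 64 mm across, 80 mm tall (origin: centre of its underside). Bystander: leave alone.

How it is judged:
By the outcome, as a careful person would: the job done as asked, in the order asked, and still so for the second after the job is handed in, with the robot touching nothing.
It also fails if it takes over 50 s, if anything falls off the work surface, if the arm or the gripper's body presses on something with over 40 N, if the wrist force passes 120 N, or if a joint passes its speed limit or range.

## Working session

There is one attempt and no reset: what is moved stays moved. The work goes in short steps, Python scripts to look and compute and a tool call to move; the robot and the scene stay as the last step left them, time stands still between calls to the robot, and variables do not carry over. Pictures are saved under pics/ and viewed, at most 10 in all, crops included, and the job is handed in when it is done.

Besides the shell and the picture viewer there is one more tool, called after "Emit:" as name([rows], argument=value, ...), one row to a line, values as JSON. send_rows: Moves the arm, as the interface text tells. Its arguments: {"type":"object","properties":{"steps":{"type":"array"},"force":{"type":"number"}},"required":["steps"]}

```bash
ls; mkdir -p pics
python3 - <<'E'
from bench import status, imaging
import cv2,numpy as np,pickle
o=status.get_obs();print(o)
F={n:imaging.grab_frame(n) for n in("side","top","wrist")}
pickle.dump(F,open('f0.pkl','wb'))
for n in("side","top"):
    cv2.imwrite(f'pics/{n}0.png',F[n]["color"][:,:,::-1])
    print(n,F[n]["K"],F[n]["R"],F[n]["t"],(F[n]["depth"]>0).mean())
E
```

```text
pics
{'clock': 0.0, 'joints': array([-1.37307247,  0.47781166,  0.02235742,  1.55645597, -0.01152304,
        1.10926909, -0.08309295]), 'qvel': array([-0.00071924, -0.00015686, -0.0007767 ,  0.00158604, -0.00076904,
        0.00048483,  0.0001268 ]), 'tau': array([ 2.14898392e-05, -5.96457589e+01,  1.60799168e+00, -2.81193101e+01,
        1.23925443e-02,  9.61483049e-03,  1.19508738e-05]), 'tcp_pos': array([0.20308044, 0.64315915, 0.25531634]), 'orientation': array([-4.78489329e-01, -3.10478233e+00,  2.84180763e-03]), 'contact_force': array([ 0.61215336, -0.46386943, -0.04032833]), 'moment': array([ 0.03604504, -0.03081926,  0.02348605]), 'gripper_force': 0.0, 'grip_width': 0.0853624439918365}
side [[385.89715216   0.         285.04681014]
 [  0.         385.89715216 202.56038283]
 [  0.           0.           1.        ]] [[ 0.97899145 -0.20319674 -0.01693592]
 [-0.1582152  -0.70461949 -0.691722  ]
 [ 0.12862228  0.67986945 -0.72196527]] [-0.47398558  0.1219759   1.04840233] 0.9958715986394557
top [[419.98534241   0.         281.27780123]
 [  0.         419.98534241 219.04169796]
 [  0.           0.           1.        ]] [[-1.27289249e-04 -9.99993190e-01  3.68838217e-03]
 [-9.72013196e-01 -7.42771722e-04 -2.34925084e-01]
 [ 2.34926224e-01 -3.61505958e-03 -9.72006482e-01]] [0.01895044 0.52015282 1.24208404] 0.9959991496598639
```

View pics/top0.png

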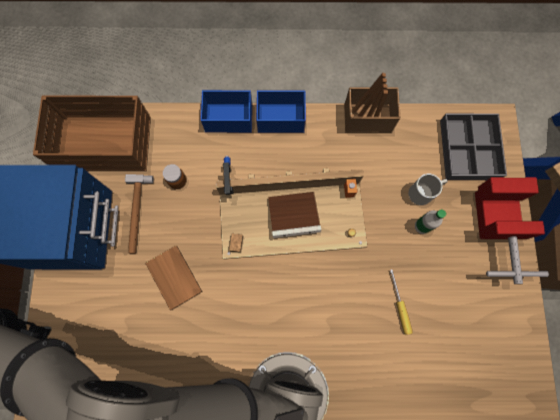

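View pics/side0.png

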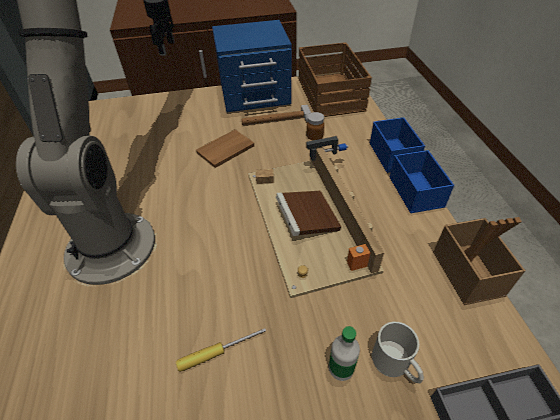

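Top view: the panel is at about (294,213), with its white edge on row ~232 toward the robot. The fence runs from (218,190) to (362,180), the clamp is at (227,175) (+y end) and the orange stop at (351,187) (−y end). The side view agrees, with the stop at (359,257). Next I'll measure the positions.

```bash
cat > h.py <<'E'
import numpy as np,cv2
from scipy.spatial.transform import Rotation as Rn
def cloud(f):
    d=f["depth"];v,u=np.mgrid[:d.shape[0],:d.shape[1]]
    c=np.stack([u+0.0,v+0.0,np.ones_like(d)],-1)@np.linalg.inv(f["K"]).T*d[...,None]
    P=(c-f["t"])@f["R"]; P[d<=0]=np.nan
    return P
def hsv(f): return cv2.cvtColor(f["color"],cv2.COLOR_RGB2HSV).astype(int)
def tool(o):
    M=Rn.from_rotvec(o["orientation"]).as_matrix(); return M
E
python3 - <<'E'
import pickle,numpy as np,cv2
from h import *
from bench import status
F=pickle.load(open('f0.pkl','rb'))
print(tool(status.get_obs()).round(3))
lo={}
for n in("top","side"):
    f=F[n];P=cloud(f);H=hsv(f);h,s,v=H[...,0],H[...,1],H[...,2];x,y,z=P[...,0],P[...,1],P[...,2]
    reg=(x>.35)&(x<.75)&(abs(y)<.35)
    # fence top
    m=reg&(abs(z-.092)<.004)&(x>.45)
    q=P[m]; print(n,'fencetop',len(q),np.nanmin(q,0).round(3),np.nanmax(q,0).round(3))
    if len(q)>30:
        ys=np.arange(-.2,.2,.02);e=[]
        for a in ys:
            k=q[abs(q[:,1]-a)<.01]
            if len(k)>5:e.append((a,k[:,0].min(),k[:,0].max(),np.median(k[:,2])))
        e=np.array(e);print(e.round(3)[::3]);print('fit front',np.polyfit(e[:,1-1],e[:,1],1),'back',np.polyfit(e[:,0],e[:,2],1))
    masks={'orange':reg&(h<14)&(s>170)&(v>110),'white':reg&(s<50)&(v>130)&(z<.1)&(z>.02),'dark':reg&(h<14)&(s>90)&(v<100)&(z>.016)&(z<.08)&(x<.61)}
    for k,mm in masks.items():
        mm=cv2.morphologyEx(mm.astype(np.uint8),cv2.MORPH_OPEN,np.ones((2,2)))
        c,l,st,ce=cv2.connectedComponentsWithStats(mm)
        for i in range(1,c):
            if st[i,4]>40:
                p=P[l==i];print(n,k,st[i].tolist(),ce[i].round(1),'mn',np.nanmin(p,0).round(4),'mx',np.nanmax(p,0).round(4),'med',np.nanmedian(p,0).round(4))
                if k=='white' : 
                    b=(l==i); print('  edge slope dx/dy',np.polyfit(x[b],y[b],1) if 0 else np.polyfit(y[b],x[b],1))
                if k=='dark': A=np.c_[p[:,:2],np.ones(len(p))];g=np.linalg.lstsq(A,p[:,2],rcond=None)[0];print('  plane',g.round(4),np.degrees(np.arctan(np.hypot(g[0],g[1]))),'dir',np.degrees(np.arctan2(g[1],g[0])))
    b=reg&(abs(z-.012)<.003)&(x>.4)&(h>12)&(h<25);print(n,'board z',np.median(z[b]))
E
```

```text
[[-0.954  0.301 -0.   ]
 [ 0.301  0.954 -0.001]
 [-0.    -0.001 -1.   ]]
top fencetop 866 [ 0.601 -0.236  0.088] [0.698 0.221 0.096]
[[-0.2    0.647  0.668  0.091]
 [-0.14   0.644  0.665  0.091]
 [-0.08   0.637  0.658  0.092]
 [-0.02   0.632  0.655  0.091]
 [ 0.04   0.627  0.648  0.092]
 [ 0.1    0.621  0.645  0.091]
 [ 0.16   0.618  0.641  0.091]]
fit front [-0.09436424  0.62958459] back [-0.03706593  0.65612366]
top white [274, 227, 48, 10, 247] [297.2 231.4] mn [ 0.4665 -0.1091  0.0082] mx [0.5068 0.0416 0.0679] med [ 0.4822 -0.0294  0.06  ]
 ** On entry to DLASCL parameter number  4 had an illegal value
 ** On entry to DLASCL parameter number  4 had an illegal value
 ** On entry to DLASCL parameter number  4 had an illegal value
 ** On entry to DLASCL parameter number  4 had an illegal value
 ** On entry to DLASCL parameter number  5 had an illegal value
 ** On entry to DLASCL parameter number  4 had an illegal valueTraceback (most recent call last):
  File "<stdin>", line 27, in <module>
    c, resids, rank, s = lstsq(lhs, rhs, rcond)
                         ~~~~~^^^^^^^^^^^^^^^^^
    x, resids, rank, s = _umath_linalg.lstsq(a, b, rcond,
                         ~~~~~~~~~~~~~~~~~~~^^^^^^^^^^^^^
                                             signature=signature)
                                             ^^^^^^^^^^^^^^^^^^^^
    raise LinAlgError("SVD did not converge in Linear Least Squares")
numpy.linalg.LinAlgError: SVD did not converge in Linear Least Squares
```

```bash
python3 - <<'E' 2>&1 | grep -v DLASCL
import pickle,numpy as np,cv2
from scipy.stats import theilslopes
from h import *
F=pickle.load(open('f0.pkl','rb'))
for n in("top","side"):
    f=F[n];P=cloud(f);H=hsv(f);h,s,v=H[...,0],H[...,1],H[...,2];x,y,z=P[...,0],P[...,1],P[...,2]
    reg=(x>.35)&(x<.75)&(abs(y)<.35)
    q=P[reg&(abs(z-.092)<.004)&(x>.595)&(x<.69)]
    e=np.array([(a,*np.percentile(q[abs(q[:,1]-a)<.008,0],[8,92])) for a in np.arange(-.2,.17,.015) if (abs(q[:,1]-a)<.008).sum()>5])
    print(n,'fence front',theilslopes(e[:,1],e[:,0])[:2],'back',theilslopes(e[:,2],e[:,0])[:2])
    masks={'orange':reg&(h<14)&(s>170)&(v>110),'white':reg&(s<50)&(v>130)&(z<.1)&(z>.02),'panel':reg&(h<14)&(s>90)&(v<100)&(z>.016)&(z<.08)&(x<.605)&(y<.045)&(y>-.115)}
    for k,mm in masks.items():
        mm=cv2.morphologyEx(mm.astype(np.uint8),cv2.MORPH_OPEN,np.ones((2,2)))
        c,l,st,ce=cv2.connectedComponentsWithStats(mm)
        for i in range(1,c):
            if st[i,4]>40:
                p=P[l==i];p=p[~np.isnan(p[:,0])]
                print(n,k,st[i].tolist(),ce[i].round(1),'p2',np.percentile(p,2,axis=0).round(4),'p98',np.percentile(p,98,axis=0).round(4))
                if k=='white': print('  slope',theilslopes(p[:,0],p[:,1])[:2])
                if k=='panel':
                    A=np.c_[p[:,:2],np.ones(len(p))]
                    for _ in range(4):
                        g=np.linalg.lstsq(A,p[:,2],rcond=None)[0];r=abs(A@g-p[:,2]);A=A[r<3*np.median(r)];p=p[r<3*np.median(r)]
                    print('  tilt',np.degrees(np.arctan(np.hypot(g[0],g[1]))),'dir',np.degrees(np.arctan2(-g[1],-g[0])),len(p))
                    print('  rect',cv2.minAreaRect(p[:,:2].astype(np.float32)))
E
```

```text
top fence front (np.float64(-0.0844050972898619), np.float64(0.6329694621003723)) back (np.float64(-0.08364090633822256), np.float64(0.6521225191627773))
top white [274, 227, 48, 10, 247] [297.2 231.4] p2 [ 0.4679 -0.102   0.0464] p98 [0.4962 0.0388 0.0663]
  slope (np.float64(-0.12720627399132065), np.float64(0.47850240446988024))
top panel [274, 197, 46, 34, 1331] [295.1 212.9] p2 [ 0.4922 -0.0918  0.0287] p98 [0.5984 0.0388 0.0593]
  tilt 14.576858425577143 dir 7.251619034552091 1259
  rect ((0.5442966818809509, -0.027958527207374573), (0.11548475176095963, 0.14016079902648926), 0.456974059343338)
side fence front (np.float64(-0.08216326455986617), np.float64(0.6352076761991889)) back (np.float64(-0.08211551821682223), np.float64(0.6546261003381875))
side white [278, 194, 22, 39, 204] [289.1 213.3] p2 [ 0.4747 -0.1039  0.0579] p98 [0.5006 0.0344 0.0654]
  slope (np.float64(-0.12463345859430985), np.float64(0.4838044561930647))
side panel [284, 194, 52, 41, 1295] [310.7 212.5] p2 [ 0.4969 -0.0975  0.0279] p98 [0.6042 0.0373 0.0587]
  tilt 14.354020570321312 dir 6.701752393018717 1108
  rect ((0.5537828803062439, -0.024156957864761353), (0.11454582959413528, 0.14602020382881165), 6.3238325119018555)
```

Emit:
send_rows([
  {"dx": -4.6, "dy": -3.8, "yaw": -4.5, "gripper": 1},
  {"dx": -9.2, "dy": -7.6, "yaw": -9, "gripper": 1},
  {"dx": -13.8, "dy": -11.4, "yaw": -13.5, "gripper": 1},
  {"dx": -18.4, "dy": -15.2, "yaw": -18, "gripper": 1},
  {"dx": -23, "dy": -19, "yaw": -22.3, "gripper": 1},
])

```text
validation failed for argument at $.st...
```

```bash
cat >> h.py <<'E'
A=np.arctan(.0835);n=np.array([np.cos(A),np.sin(A)]);tv=np.array([-n[1],n[0]]);F0=np.array([.633,0])
def state(goal=None):
    from bench import status
    o=status.get_obs();M=tool(o);p=o["tcp_pos"]
    print('t',round(o["clock"],2),'p',p.round(4),'N,T(mm)',(1000*(p[:2]-F0)@np.c_[n,tv]).round(1),'xang',np.degrees(np.arctan2(M[1,0],M[0,0])).round(2),'F',o["contact_force"].round(1),'w',round(o["grip_width"],4))
    if goal is not None: print('shift cm',((np.array(goal)-p)@M*100).round(2))
    return o
E
python3 -c "
from h import *;state([.45,-.037,.256]);state([.43,-.037,.042])"
```

```text
t 0.15 p [0.2031 0.6433 0.2556] N,T(mm) [-374.9  676.8] xang 162.48 F [0.3 0.5 0.7] w 0.0855
shift cm [-4.403e+01 -5.744e+01  4.000e-02]
t 0.15 p [0.2031 0.6433 0.2556] N,T(mm) [-374.9  676.8] xang 162.48 F [0.3 0.5 0.7] w 0.0855
shift cm [-42.12 -58.01  21.44]
```

Emit:
send_rows([
  {"dx": -4.6, "dy": -3.8, "dz": 0, "yaw": -4.5, "gripper": 1},
  {"dx": -9.2, "dy": -7.6, "dz": 0, "yaw": -9, "gripper": 1},
  {"dx": -13.8, "dy": -11.4, "dz": 0, "yaw": -13.5, "gripper": 1},
  {"dx": -18.4, "dy": -15.2, "dz": 0, "yaw": -18, "gripper": 1},
  {"dx": -23, "dy": -19, "dz": 0, "yaw": -22.3, "gripper": 1},
])

```text
clock: 0.78
tcp_pos: [0.3661, 0.3914, 0.2562]
orientation: [-0.135, 3.139, -0.0]
contact_force: [1.8, -0.5, 0.4]
grip_width: 0.0858
gripper_force: 0.0
```

```bash
python3 -c "
from h import *;state([.45,-.037,.256]);state([.43,-.037,.042])"
```

```text
t 0.78 p [0.3661 0.3914 0.2562] N,T(mm) [-233.4  412.2] xang -175.08 F [ 1.8 -0.5  0.4] w 0.0858
shift cm [-4.68e+00 -4.34e+01  2.00e-02]
t 0.78 p [0.3661 0.3914 0.2562] N,T(mm) [-233.4  412.2] xang -175.08 F [ 1.8 -0.5  0.4] w 0.0858
shift cm [ -2.69 -43.23  21.42]
```

Emit:
send_rows([
  {"dx": -2, "dy": -6, "dz": 0, "yaw": 0, "gripper": 1},
  {"dx": -4, "dy": -12, "dz": 0, "yaw": 0, "gripper": 1},
  {"dx": -5, "dy": -18, "dz": 0, "yaw": 0, "gripper": 1},
  {"dx": -5, "dy": -24, "dz": 0, "yaw": 0, "gripper": 1},
  {"dx": -5, "dy": -30, "dz": 0, "yaw": 0, "gripper": 1},
])

```text
clock: 1.4
tcp_pos: [0.4401, 0.0964, 0.2563]
orientation: [-0.131, 3.139, 0.0]
contact_force: [1.7, 0.6, 0.6]
grip_width: 0.0852
gripper_force: 0.0
```

Emit:
send_rows([
  {"dx": 0, "dy": -6, "dz": 0, "yaw": 0, "gripper": 1},
  {"dx": 1, "dy": -11, "dz": 2, "yaw": 0, "gripper": 1},
  {"dx": 2.2, "dy": -13, "dz": 5, "yaw": 0, "gripper": 1},
  {"dx": 2.2, "dy": -13, "dz": 8, "yaw": 0, "gripper": 1},
  {"dx": 2.2, "dy": -13, "dz": 10, "yaw": 0, "gripper": 1},
])

```text
clock: 2.02
tcp_pos: [0.4283, -0.0334, 0.1551]
orientation: [0.129, -3.138, 0.0]
contact_force: [-0.0, -0.0, 0.6]
grip_width: 0.0854
gripper_force: 0.0
```

Run:
```python
from h import *
from bench import imaging
state([.43,-.037,.042])
f=imaging.grab_frame("top");P=cloud(f);H=hsv(f)
b=(H[...,0]<18)&(H[...,1]>120)&(H[...,2]>70);s=np.s_[170:200,335:370]
c=f["color"][s];q=P[s];bb=b[s]&(q[...,2]>.066)&(q[...,2]<.08)
p=q[bb];NT=1000*(p[:,:2]-F0)@np.c_[n,tv];print(len(p),np.percentile(NT,[3,50,97],axis=0).round(1),np.median(p[:,2]))
```

```text
t 2.02 p [ 0.4283 -0.0334  0.1551] N,T(mm) [-206.8  -16.2] xang -175.29 F [-0.  -0.   0.6] w 0.0854
shift cm [-0.15 -0.38 11.31]
114 [[ -46.5 -214. ]
 [ -27.  -200.2]
 [  -0.9 -185.9]] 0.07075735210100921
```

Emit:
send_rows([
  {"dx": 0, "dy": -0.3, "dz": 4, "yaw": 0, "gripper": 1},
  {"dx": 0, "dy": -0.3, "dz": 8, "yaw": 0, "gripper": 1},
  {"dx": 0, "dy": -0.3, "dz": 10.5, "yaw": 0, "gripper": 1},
  {"dx": 0, "dy": -0.3, "dz": 11.2, "yaw": 0, "gripper": 1},
  {"dx": 0, "dy": -0.3, "dz": 11.2, "yaw": 0, "gripper": 1},
])

```text
clock: 2.7
tcp_pos: [0.4295, -0.0359, 0.0447]
orientation: [-0.131, 3.139, 0.0]
contact_force: [0.3, 0.3, -0.9]
grip_width: 0.0852
gripper_force: 0.0
```

Run:
```python
from h import *
from bench import imaging
state()
a=imaging.grab_frame("side")["color"][140:310,220:420];b=imaging.grab_frame("wrist")["color"]
a=cv2.resize(a,None,fx=2.4,fy=2.4)[:408];b=cv2.resize(b,(400,300));
o=np.zeros((408,880,3),np.uint8);o[:,:480]=a;o[:300,480:]=b;cv2.imwrite('pics/s1.png',o[:,:,::-1][:, :800])
```

```text
t 2.7 p [ 0.4295 -0.0359  0.0447] N,T(mm) [-205.7  -18.8] xang -175.22 F [ 0.3  0.3 -0.9] w 0.0852
```

View pics/s1.png

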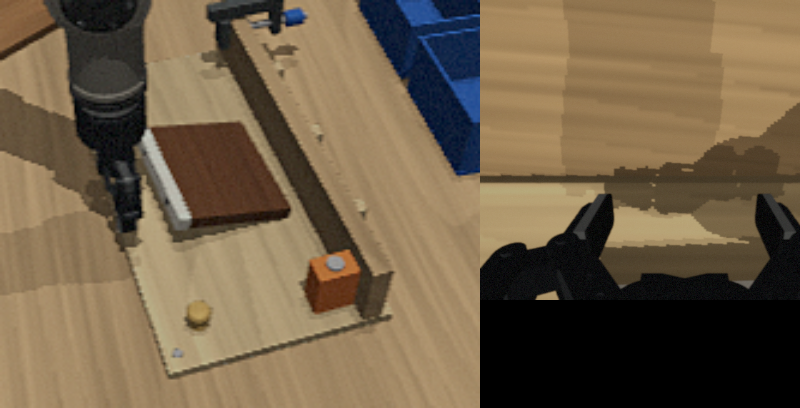

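Emit:
send_rows([
  {"dx": -1, "dy": 0, "dz": 0.4, "yaw": 0, "gripper": 1},
  {"dx": -2, "dy": 0, "dz": 0.4, "yaw": 0, "gripper": 1},
  {"dx": -3, "dy": 0, "dz": 0.4, "yaw": 0, "gripper": 1},
  {"dx": -3.6, "dy": 0, "dz": 0.4, "yaw": 0, "gripper": 1},
  {"dx": -4.2, "dy": 0, "dz": 0.4, "yaw": 0, "gripper": 1},
])

```text
clock: 3.42
tcp_pos: [0.4712, -0.0323, 0.0402]
orientation: [0.131, -3.138, -0.0]
contact_force: [-1.1, 0.4, -1.6]
grip_width: 0.0854
gripper_force: 0.3
```

Emit:
send_rows([
  {"dx": -0.3, "dy": 0, "dz": 0, "yaw": 0, "gripper": 1},
  {"dx": -0.6, "dy": 0, "dz": 0, "yaw": 0, "gripper": 1},
  {"dx": -0.8, "dy": 0, "dz": 0, "yaw": 0, "gripper": 1},
])

```text
clock: 3.8
tcp_pos: [0.4791, -0.0318, 0.0402]
orientation: [0.131, -3.139, 0.0]
contact_force: [-1.0, 0.5, -1.3]
grip_width: 0.0856
gripper_force: 0.4
```

```bash
cat >> h.py <<'E'
def panel():
    from bench import imaging
    for nm in("top","side"):
        f=imaging.grab_frame(nm);P=cloud(f);H=hsv(f);h,s,v=H[...,0],H[...,1],H[...,2]
        NT=(P[...,:2]-F0)@np.c_[n,tv]*1000;N,T,z=NT[...,0],NT[...,1],P[...,2]*1000
        r=(abs(T+65)<150)&(N>-200)&(N<40)
        for k,m in(('white',r&(s<50)&(v>120)&(z>30)&(z<165)),('brown',r&(h<14)&(s>90)&(v<110)&(z>16)&(z<165)&((N<-5)|(z>98)))):
            m=cv2.morphologyEx(m.astype(np.uint8),cv2.MORPH_OPEN,np.ones((2,2)))>0
            if m.sum()<20: print(nm,k,'few');continue
            q=np.c_[N[m],T[m],z[m]];A=np.c_[T[m],np.ones(m.sum())]
            print(nm,k,m.sum(),'NTz 3/50/97',np.percentile(q,[3,50,97],axis=0).round(1).tolist(),'skew',np.degrees(np.arctan(np.polyfit(T[m],N[m],1)[0])).round(1))
    return
E
python3 -c "
from h import *;state();panel()"
```

```text
t 3.8 p [ 0.4791 -0.0318  0.0402] N,T(mm) [-156.1  -18.9] xang -175.23 F [-1.   0.5 -1.3] w 0.0856
top white few
 ** On entry to DLASCL parameter number  4 had an illegal value
 ** On entry to DLASCL parameter number  4 had an illegal value
 ** On entry to DLASCL parameter number  4 had an illegal value
 ** On entry to DLASCL parameter number  4 had an illegal value
 ** On entry to DLASCL parameter number  5 had an illegal value
 ** On entry to DLASCL parameter number  4 had an illegal valueTraceback (most recent call last):
  File "<string>", line 2, in <module>
    from h import *;state();panel()
                            ~~~~~^^
  File "h.py", line 28, in panel
    print(nm,k,m.sum(),'NTz 3/50/97',np.percentile(q,[3,50,97],axis=0).round(1).tolist(),'skew',np.degrees(np.arctan(np.polyfit(T[m],N[m],1)[0])).round(1))
                                                                                                                     ~~~~~~~~~~^^^^^^^^^^^^^
    c, resids, rank, s = lstsq(lhs, rhs, rcond)
                         ~~~~~^^^^^^^^^^^^^^^^^
    x, resids, rank, s = _umath_linalg.lstsq(a, b, rcond,
                         ~~~~~~~~~~~~~~~~~~~^^^^^^^^^^^^^
                                             signature=signature)
                                             ^^^^^^^^^^^^^^^^^^^^
    raise LinAlgError("SVD did not converge in Linear Least Squares")
numpy.linalg.LinAlgError: SVD did not converge in Linear Least Squares
```

```bash
sed -i 's/^            m=cv2.morph.*/            m=(cv2.morphologyEx(m.astype(np.uint8),cv2.MORPH_OPEN,np.ones((2,2)))>0)\&m/' h.py
python3 -c "
from h import *;state();panel()"
```

```text
t 3.85 p [ 0.4794 -0.0317  0.0403] N,T(mm) [-155.7  -18.9] xang -175.23 F [-0.1 -0.7  0.2] w 0.0852
top white few
top brown 417 NTz 3/50/97 [[-115.7, -196.0, 25.5], [-47.1, 37.2, 37.3], [-11.3, 56.7, 54.8]] skew -8.1
side white 53 NTz 3/50/97 [[-139.9, -208.0, 53.8], [-129.5, -84.2, 57.0], [-15.9, -60.0, 77.7]] skew -40.5
side brown 1379 NTz 3/50/97 [[-117.4, -91.8, 28.4], [-61.1, -32.1, 40.9], [-9.0, 46.6, 53.2]] skew 1.4
```

Emit:
send_rows([
  {"dx": -0.2, "dy": 0, "dz": 0, "yaw": 0, "gripper": 1},
  {"dx": -0.4, "dy": 0, "dz": 0, "yaw": 0, "gripper": 1},
  {"dx": -0.5, "dy": 0, "dz": 0, "yaw": 0, "gripper": 1},
])

```text
clock: 4.32
tcp_pos: [0.4837, -0.0313, 0.0402]
orientation: [0.131, -3.138, -0.0]
contact_force: [-2.7, -1.2, -0.0]
grip_width: 0.0858
gripper_force: 1.4
```

```bash
python3 -c "
from h import *;state();panel()"
```

```text
t 4.33 p [ 0.4837 -0.0313  0.0402] N,T(mm) [-151.4  -18.8] xang -175.22 F [-2.7 -1.2 -0. ] w 0.0858
top white few
top brown 372 NTz 3/50/97 [[-111.5, -196.4, 27.1], [-47.6, 38.6, 37.9], [-10.8, 56.7, 52.9]] skew -6.3
side white 54 NTz 3/50/97 [[-135.2, -207.3, 52.9], [-124.6, -87.2, 56.7], [-16.6, -63.9, 77.8]] skew -40.4
side brown 1376 NTz 3/50/97 [[-114.3, -199.9, 28.8], [-58.8, -33.9, 40.7], [-8.1, 45.9, 52.7]] skew 0.1
```

```bash
python3 -c "
import numpy as np
for a in np.r_[14.5,16,18,20,22,24,26,28:90:2.5,90]:
    r=np.radians(a);print(a,round(-16*np.sin(r)-140*np.cos(r),1),round(12+140*np.sin(r),1))"
```

```text
14.5 -139.5 47.1
16.0 -139.0 50.6
18.0 -138.1 55.3
20.0 -137.0 59.9
22.0 -135.8 64.4
24.0 -134.4 68.9
26.0 -132.8 73.4
28.0 -131.1 77.7
30.5 -128.7 83.1
33.0 -126.1 88.2
35.5 -123.3 93.3
38.0 -120.2 98.2
40.5 -116.8 102.9
43.0 -113.3 107.5
45.5 -109.5 111.9
48.0 -105.6 116.0
50.5 -101.4 120.0
53.0 -97.0 123.8
55.5 -92.5 127.4
58.0 -87.8 130.7
60.5 -82.9 133.8
63.0 -77.8 136.7
65.5 -72.6 139.4
68.0 -67.3 141.8
70.5 -61.8 144.0
73.0 -56.2 145.9
75.5 -50.5 147.5
78.0 -44.8 148.9
80.5 -38.9 150.1
83.0 -32.9 151.0
85.5 -26.9 151.6
88.0 -20.9 151.9
90.0 -16.0 152.0
```

Emit:
send_rows([
  {"dx": -0.15, "dy": 0, "dz": 0, "yaw": 0, "gripper": 1},
  {"dx": -0.3, "dy": 0, "dz": 0, "yaw": 0, "gripper": 1},
])

```text
clock: 4.68
tcp_pos: [0.484, -0.0313, 0.0397]
orientation: [0.13, -3.133, -0.001]
contact_force: [-11.2, 0.4, 7.1]
grip_width: 0.0855
gripper_force: 5.4
```

```bash
python3 -c "
from h import *;state()"
```

```text
t 4.67 p [ 0.484  -0.0313  0.0397] N,T(mm) [-151.1  -18.8] xang -175.24 F [-11.2   0.4   7.1] w 0.0855
```

Emit:
send_rows([
  {"dx": -0.05, "dy": 0, "dz": -0.35, "yaw": 0, "gripper": 1},
  {"dx": -0.15, "dy": 0, "dz": -0.8, "yaw": 0, "gripper": 1},
  {"dx": -0.25, "dy": 0, "dz": -1.3, "yaw": 0, "gripper": 1},
])

```text
clock: 5.05
tcp_pos: [0.4856, -0.0311, 0.0522]
orientation: [0.13, -3.131, -0.001]
contact_force: [-9.9, -1.8, 0.3]
grip_width: 0.0855
gripper_force: 4.4
```

```bash
python3 -c "
from h import *;state();panel()"
```

```text
t 5.05 p [ 0.4856 -0.0311  0.0522] N,T(mm) [-149.5  -18.8] xang -175.24 F [-9.9 -1.8  0.3] w 0.0855
top white few
top brown 339 NTz 3/50/97 [[-110.9, -198.8, 28.3], [-47.8, 40.0, 42.5], [-11.0, 56.8, 59.8]] skew -4.7
side white 50 NTz 3/50/97 [[-131.8, -208.4, 64.3], [-121.2, -86.5, 68.5], [-16.6, -62.0, 78.1]] skew -39.1
side brown 1247 NTz 3/50/97 [[-109.9, -199.0, 30.3], [-56.5, -32.0, 46.3], [-9.1, 47.8, 62.4]] skew 0.6
```

Emit:
send_rows([
  {"dx": -0.12, "dy": 0, "dz": -0.45, "yaw": 0, "gripper": 1},
  {"dx": -0.26, "dy": 0, "dz": -0.9, "yaw": 0, "gripper": 1},
  {"dx": -0.42, "dy": 0, "dz": -1.35, "yaw": 0, "gripper": 1},
  {"dx": -0.6, "dy": 0, "dz": -1.8, "yaw": 0, "gripper": 1},
  {"dx": -0.83, "dy": 0, "dz": -2.3, "yaw": 0, "gripper": 1},
])

```text
clock: 5.78
tcp_pos: [0.4919, -0.0306, 0.0748]
orientation: [0.13, -3.127, -0.001]
contact_force: [-14.3, -0.6, 4.1]
grip_width: 0.0853
gripper_force: 7.1
```

```bash
python3 -c "
from h import *;state();panel()"
```

```text
t 5.78 p [ 0.4919 -0.0306  0.0748] N,T(mm) [-143.1  -18.8] xang -175.25 F [-14.3  -0.6   4.1] w 0.0853
top white few
top brown 296 NTz 3/50/97 [[-104.3, -199.5, 31.1], [-48.1, 40.1, 52.0], [-11.9, 56.5, 78.6]] skew -4.3
side white 49 NTz 3/50/97 [[-124.6, -207.0, 74.4], [-113.5, -87.8, 85.3], [-16.4, -63.4, 90.7]] skew -37.5
side brown 1071 NTz 3/50/97 [[-101.8, -200.7, 32.0], [-52.8, -34.2, 55.9], [-8.2, 47.4, 79.3]] skew 0.5
```

Run:
```python
from h import *
from bench import imaging
a=imaging.grab_frame("side")["color"][150:270,250:400]
cv2.imwrite('pics/s2.png',cv2.resize(a,None,fx=5,fy=5,interpolation=cv2.INTER_CUBIC)[:,:,::-1])
o=state();print(o["moment"])
```

```text
t 5.92 p [ 0.4919 -0.0306  0.0749] N,T(mm) [-143.1  -18.7] xang -175.25 F [-13.2  -1.2   4.8] w 0.0851
[-0.15294856  2.7519913   0.06438006]
```

View pics/s2.png

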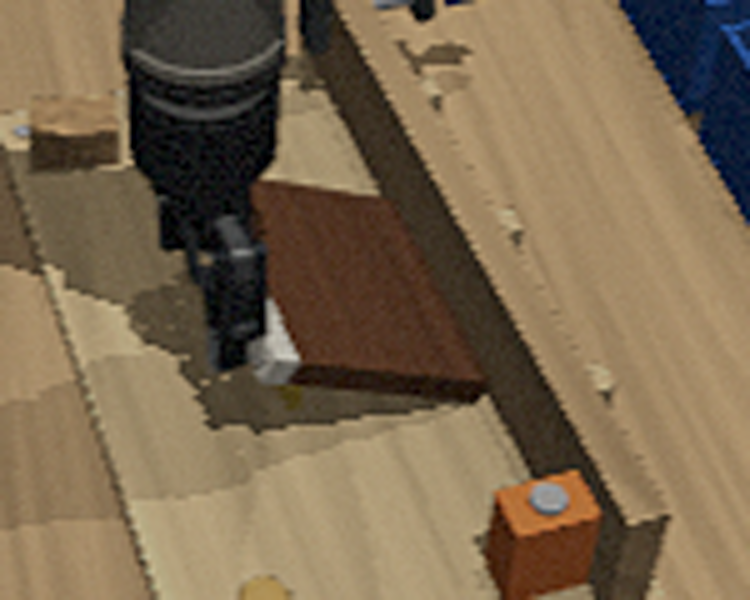

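Emit:
send_rows([
  {"dx": 0, "dy": 0, "dz": 0, "yaw": 0, "gripper": 0.8},
  {"dx": 0, "dy": 0, "dz": 0, "yaw": 0, "gripper": 0.6},
  {"dx": 0, "dy": 0, "dz": 0, "yaw": 0, "gripper": 0.4},
  {"dx": 0, "dy": 0, "dz": 0, "yaw": 0, "gripper": 0.4},
], force=20)

```text
clock: 6.42
tcp_pos: [0.4882, -0.0307, 0.0736]
orientation: [0.129, -3.12, -0.002]
contact_force: [-20.0, -1.1, 3.7]
grip_width: 0.0342
gripper_force: 9.9
```

Run:
```python
from h import *
from bench import imaging
state();panel()
a=imaging.grab_frame("side")["color"][150:270,250:400]
cv2.imwrite('pics/s3.png',cv2.resize(a,None,fx=5,fy=5,interpolation=cv2.INTER_CUBIC)[:,:,::-1])
```

```text
t 6.42 p [ 0.4882 -0.0307  0.0736] N,T(mm) [-146.9  -18.6] xang -175.26 F [-20.   -1.1   3.7] w 0.0342
top white few
top brown 314 NTz 3/50/97 [[-109.6, -199.5, 29.2], [-49.4, 40.8, 47.0], [-12.2, 56.8, 66.9]] skew -4.7
side white 80 NTz 3/50/97 [[-129.7, -207.5, 70.8], [-120.8, -76.9, 75.5], [-17.4, -47.3, 78.0]] skew -36.1
side brown 1142 NTz 3/50/97 [[-109.1, -202.3, 31.0], [-55.8, -34.0, 49.7], [-8.3, 47.2, 69.3]] skew 0.3
```

View pics/s3.png

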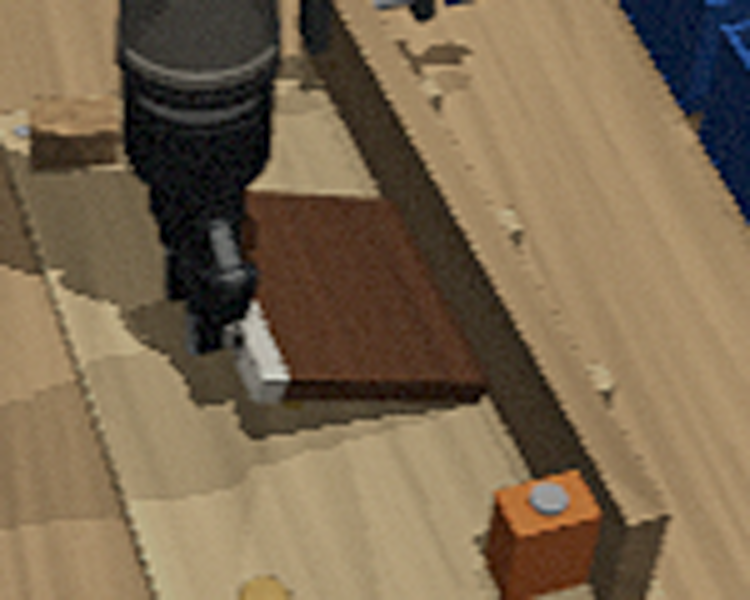

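Emit:
send_rows([
  {"dx": 0.1, "dy": 0, "dz": -0.3, "yaw": 0, "gripper": 0.4},
  {"dx": 0.2, "dy": 0, "dz": -0.7, "yaw": 0, "gripper": 0.4},
  {"dx": 0.2, "dy": 0, "dz": -1.1, "yaw": 0, "gripper": 0.4},
])

```text
clock: 6.95
tcp_pos: [0.4914, -0.0306, 0.0861]
orientation: [0.13, -3.13, -0.001]
contact_force: [-8.6, -0.1, 2.4]
grip_width: 0.034
gripper_force: 4.3
```

```bash
python3 -c "
from h import *;state();panel()" | grep -v top
```

```text
t 6.95 p [ 0.4914 -0.0306  0.0861] N,T(mm) [-143.6  -18.7] xang -175.25 F [-8.6 -0.1  2.4] w 0.034
side white 99 NTz 3/50/97 [[-130.0, -207.0, 76.0], [-118.6, -76.8, 85.3], [-18.0, -43.2, 91.2]] skew -34.8
side brown 1079 NTz 3/50/97 [[-104.0, -202.6, 32.2], [-56.5, -33.2, 56.9], [-9.0, 47.8, 79.7]] skew -0.1
```

Emit:
send_rows([
  {"dx": -0.24, "dy": 0, "dz": -0.5, "yaw": 0, "gripper": 0.4},
  {"dx": -0.5, "dy": 0, "dz": -0.95, "yaw": 0, "gripper": 0.4},
  {"dx": -0.78, "dy": 0, "dz": -1.4, "yaw": 0, "gripper": 0.4},
  {"dx": -1.1, "dy": 0, "dz": -1.85, "yaw": 0, "gripper": 0.4},
])

```text
clock: 7.55
tcp_pos: [0.5011, -0.03, 0.1045]
orientation: [0.129, -3.127, -0.001]
contact_force: [-15.3, -1.5, 7.6]
grip_width: 0.034
gripper_force: 7.6
```

```bash
python3 -c "
from h import *;state();panel()" | grep -v top
```

```text
t 7.55 p [ 0.5011 -0.03    0.1045] N,T(mm) [-133.9  -18.9] xang -175.26 F [-15.3  -1.5   7.6] w 0.034
side white 113 NTz 3/50/97 [[-121.0, -206.7, 74.6], [-109.5, -77.2, 101.3], [-17.5, -43.4, 107.8]] skew -32.2
side brown 760 NTz 3/50/97 [[-94.1, -206.7, 31.0], [-51.3, -38.1, 63.6], [-8.6, 46.0, 93.7]] skew 1.1
```

Emit:
send_rows([
  {"dx": -0.15, "dy": 0, "dz": -0.5, "yaw": 0, "gripper": 0.4},
  {"dx": -0.45, "dy": 0, "dz": -0.95, "yaw": 0, "gripper": 0.4},
  {"dx": -0.8, "dy": 0, "dz": -1.4, "yaw": 0, "gripper": 0.4},
  {"dx": -1.15, "dy": 0, "dz": -1.8, "yaw": 0, "gripper": 0.4},
  {"dx": -1.4, "dy": 0, "dz": -2.1, "yaw": 0, "gripper": 0.4},
])

```text
clock: 8.28
tcp_pos: [0.5183, -0.0286, 0.1265]
orientation: [0.13, -3.134, -0.001]
contact_force: [-6.9, -0.2, 5.0]
grip_width: 0.0342
gripper_force: 3.5
```

```bash
python3 - <<'E' | grep -v top
from h import *
from bench import imaging
state();panel()
a=imaging.grab_frame("side")["color"][150:270,250:400]
cv2.imwrite('pics/s4.png',cv2.resize(a,None,fx=5,fy=5,interpolation=cv2.INTER_CUBIC)[:,:,::-1])
E
```

```text
t 8.28 p [ 0.5183 -0.0286  0.1265] N,T(mm) [-116.6  -18.9] xang -175.25 F [-6.9 -0.2  5. ] w 0.0342
side white 111 NTz 3/50/97 [[-101.5, -206.3, 75.4], [-91.9, -76.5, 123.5], [-17.8, -46.7, 129.3]] skew -26.9
side brown 447 NTz 3/50/97 [[-75.7, -210.4, 30.5], [-43.3, -44.1, 67.9], [-7.9, 44.7, 109.0]] skew 2.5
```

View pics/s4.png

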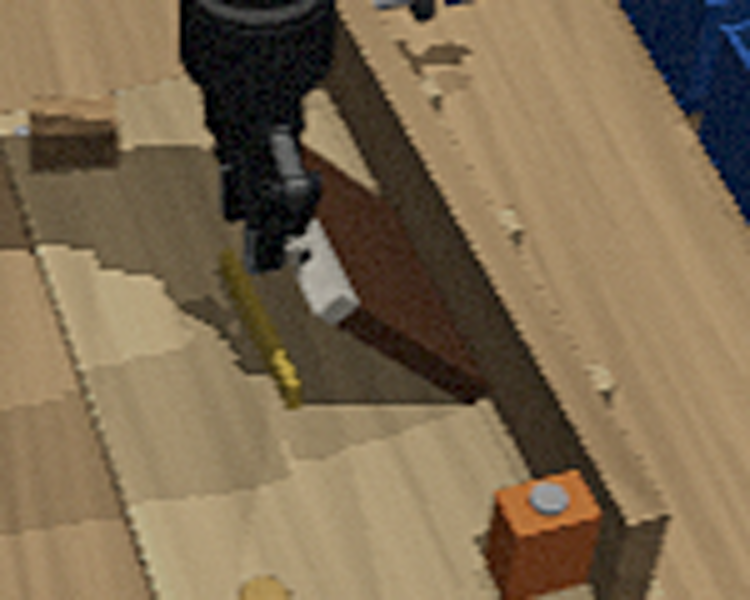

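Emit:
send_rows([
  {"dx": -0.42, "dy": 0, "dz": -0.45, "yaw": 0, "gripper": 0.4},
  {"dx": -0.86, "dy": 0, "dz": -0.85, "yaw": 0, "gripper": 0.4},
  {"dx": -1.3, "dy": 0, "dz": -1.25, "yaw": 0, "gripper": 0.4},
  {"dx": -1.8, "dy": 0, "dz": -1.6, "yaw": 0, "gripper": 0.4},
  {"dx": -2.25, "dy": 0, "dz": -1.9, "yaw": 0, "gripper": 0.4},
])

```text
clock: 9.05
tcp_pos: [0.544, -0.0262, 0.1461]
orientation: [-0.131, 3.138, 0.0]
contact_force: [-1.2, -0.0, -0.1]
grip_width: 0.0343
gripper_force: 0.3
```

```bash
python3 -c "
from h import *;state();panel()" | grep -v top
```

```text
t 9.05 p [ 0.544  -0.0262  0.1461] N,T(mm) [-90.9 -18.7] xang -175.21 F [-1.2 -0.  -0.1] w 0.0343
side white 100 NTz 3/50/97 [[-76.3, -207.1, 75.4], [-67.0, -75.2, 140.1], [-17.3, -44.1, 145.3]] skew -18.4
side brown 160 NTz 3/50/97 [[-57.0, -213.6, 23.9], [-42.6, -89.7, 62.7], [-7.9, 10.2, 114.2]] skew 4.8
```

Emit:
send_rows([
  {"dx": -0.6, "dy": 0, "dz": -0.25, "yaw": 0, "gripper": 0.4},
  {"dx": -1.1, "dy": 0, "dz": -0.4, "yaw": 0, "gripper": 0.4},
  {"dx": -1.65, "dy": 0, "dz": -0.5, "yaw": 0, "gripper": 0.4},
  {"dx": -2.2, "dy": 0, "dz": -0.6, "yaw": 0, "gripper": 0.4},
  {"dx": -2.75, "dy": 0, "dz": -0.7, "yaw": 0, "gripper": 0.4},
])

```text
clock: 9.78
tcp_pos: [0.5711, -0.024, 0.1528]
orientation: [-0.131, 3.139, -0.0]
contact_force: [-0.8, -0.1, 0.5]
grip_width: 0.0344
gripper_force: 0.2
```

```bash
python3 -c "
from h import *;state();panel()"
```

```text
t 9.78 p [ 0.5711 -0.024   0.1528] N,T(mm) [-63.7 -18.8] xang -175.22 F [-0.8 -0.1  0.5] w 0.0344
top white 23 NTz 3/50/97 [[-51.5, -205.6, 71.6], [-41.9, 50.4, 145.4], [-20.1, 56.8, 152.8]] skew -4.9
top brown 39 NTz 3/50/97 [[-47.7, -209.3, 32.5], [-46.0, -188.9, 45.1], [-16.0, -185.5, 59.7]] skew 39.8
side white 93 NTz 3/50/97 [[-49.5, -207.2, 74.9], [-39.7, -78.2, 150.1], [-17.0, -46.8, 153.3]] skew -8.4
side brown 91 NTz 3/50/97 [[-44.4, -213.9, 20.8], [-43.0, -197.4, 49.0], [-9.3, -9.9, 106.8]] skew 6.8
```

Emit:
send_rows([
  {"dx": -0.6, "dy": 0, "dz": -0.1, "yaw": 0, "gripper": 0.4},
  {"dx": -1.2, "dy": 0, "dz": -0.1, "yaw": 0, "gripper": 0.4},
  {"dx": -1.8, "dy": 0, "dz": -0.1, "yaw": 0, "gripper": 0.4},
  {"dx": -2.3, "dy": 0, "dz": -0.1, "yaw": 0, "gripper": 0.4},
  {"dx": -2.7, "dy": 0, "dz": -0.1, "yaw": 0, "gripper": 0.4},
])

```text
clock: 10.5
tcp_pos: [0.5979, -0.0218, 0.1537]
orientation: [-0.131, 3.139, -0.0]
contact_force: [0.0, 1.0, -0.5]
grip_width: 0.0341
gripper_force: 0.0
```

Emit:
send_rows([
  {"dx": -0.2, "dy": 0, "dz": 0, "yaw": 0, "gripper": 0.4},
  {"dx": -0.4, "dy": 0, "dz": 0, "yaw": 0, "gripper": 0.4},
  {"dx": -0.6, "dy": 0, "dz": 0, "yaw": 0, "gripper": 0.4},
  {"dx": -0.7, "dy": 0, "dz": 0, "yaw": 0, "gripper": 0.4},
])

```text
clock: 11.0
tcp_pos: [0.6046, -0.0212, 0.1538]
orientation: [0.131, -3.139, -0.0]
contact_force: [0.1, -0.0, 0.5]
grip_width: 0.0344
gripper_force: 0.0
```

Run:
```python
from h import *
from bench import imaging
state();panel()
a=imaging.grab_frame("side")["color"][130:270,250:400];b=imaging.grab_frame("top")["color"][140:260,210:370]
a=cv2.resize(a,(400,373),interpolation=cv2.INTER_CUBIC);b=cv2.resize(b,(400,300),interpolation=cv2.INTER_CUBIC)
o=np.zeros((373,800,3),np.uint8);o[:,:400]=a;o[:300,400:]=b;cv2.imwrite('pics/s5.png',o[:,:,::-1])
```

```text
t 11.0 p [ 0.6046 -0.0212  0.1538] N,T(mm) [-30.1 -18.8] xang -175.22 F [ 0.1 -0.   0.5] w 0.0344
top white 22 NTz 3/50/97 [[-29.9, -206.2, 72.3], [-17.3, -73.1, 114.1], [-5.1, 56.9, 153.5]] skew 3.2
top brown 44 NTz 3/50/97 [[-47.5, -208.5, 27.8], [-46.1, -187.5, 47.1], [-16.6, 55.3, 113.6]] skew 5.6
side white 92 NTz 3/50/97 [[-25.3, -207.6, 75.6], [-9.7, -77.6, 152.6], [0.1, -49.3, 156.3]] skew 5.9
side brown 116 NTz 3/50/97 [[-44.2, -214.1, 21.9], [-14.8, -91.2, 54.5], [-3.5, 24.2, 119.8]] skew 9.8
```

View pics/s5.png

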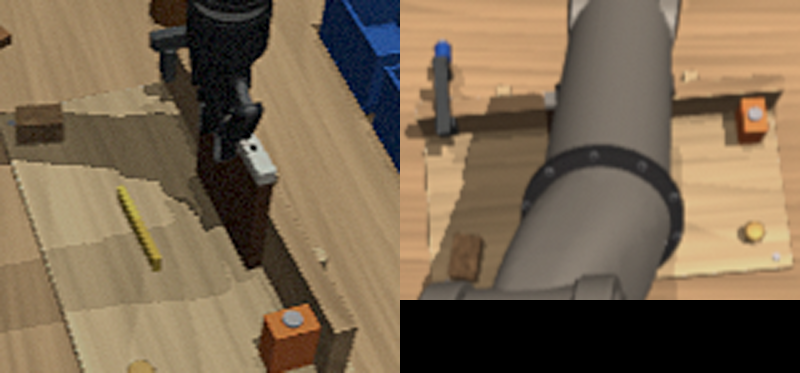

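Emit:
send_rows([
  {"dx": 0.5, "dy": 0, "dz": 0, "yaw": 0, "gripper": 0.4},
  {"dx": 1, "dy": 0, "dz": -4, "yaw": 0, "gripper": 0.4},
  {"dx": 1, "dy": 0, "dz": -8, "yaw": 0, "gripper": 0.6},
])

```text
clock: 11.58
tcp_pos: [0.5934, -0.0223, 0.2343]
orientation: [0.13, -3.137, 0.0]
contact_force: [-0.2, 1.4, 0.7]
grip_width: 0.0507
gripper_force: 0.0
```

Run:
```python
from h import *
from bench import imaging
o=state();print(o["joints"].round(2));panel()
f=imaging.grab_frame("wrist");P=cloud(f);H=hsv(f);NT=(P[...,:2]-F0)@np.c_[n,tv]*1000
m=(H[...,1]<60)&(H[...,2]>120)&(abs(P[...,2]-.152)<.012)&(abs(NT[...,0])<60)
if m.sum()>20:print('wrist white',m.sum(),np.percentile(np.c_[NT[m],P[m][:,2]*1000],[2,50,98],axis=0).round(1))
```

```text
t 11.57 p [ 0.5934 -0.0223  0.2343] N,T(mm) [-41.3 -18.9] xang -175.24 F [-0.2  1.4  0.7] w 0.0507
[-0.34  0.38  0.35  1.8  -0.15  0.99  1.73]
top white 30 NTz 3/50/97 [[-29.7, -205.7, 71.1], [-14.7, 46.4, 151.5], [-6.2, 56.8, 154.4]] skew 3.0
top brown 72 NTz 3/50/97 [[-47.6, -208.0, 28.7], [-21.2, -185.8, 52.4], [-16.4, 56.3, 119.5]] skew 5.4
side white 188 NTz 3/50/97 [[-23.7, -204.6, 75.8], [-8.6, -47.3, 152.9], [0.4, 10.8, 154.9]] skew 3.6
side brown 115 NTz 3/50/97 [[-44.4, -214.4, 22.8], [-15.4, -91.6, 56.7], [-2.4, 39.1, 127.5]] skew 9.3
wrist white 4409 [[-17.  -89.  150.4]
 [ -9.8 -16.5 151.7]
 [ -0.5  56.9 153. ]]
```

Emit:
send_rows([
  {"dx": -0.6, "dy": 0.3, "dz": 0, "yaw": 10, "gripper": 0.6},
  {"dx": -1.3, "dy": 0.3, "dz": 0, "yaw": 20, "gripper": 0.6},
  {"dx": -2, "dy": 0.3, "dz": 0, "yaw": 30, "gripper": 0.6},
  {"dx": -2.7, "dy": 0.3, "dz": 0, "yaw": 40, "gripper": 0.6},
  {"dx": -3.3, "dy": 0.3, "dz": 0, "yaw": 50, "gripper": 0.6},
])

```text
clock: 12.35
tcp_pos: [0.6264, -0.0163, 0.2323]
orientation: [-1.215, -2.895, 0.002]
contact_force: [0.9, -0.3, 0.3]
grip_width: 0.0514
gripper_force: 0.0
```

Emit:
send_rows([
  {"dx": 0, "dy": 0, "dz": 0, "yaw": 10, "gripper": 0.6},
  {"dx": 0, "dy": 0, "dz": 0, "yaw": 20, "gripper": 0.6},
  {"dx": 0, "dy": 0, "dz": 0, "yaw": 30, "gripper": 0.6},
  {"dx": 0, "dy": 0, "dz": 0, "yaw": 40, "gripper": 0.6},
  {"dx": 0, "dy": 0, "dz": 0, "yaw": 40, "gripper": 0.6},
])

```text
clock: 12.98
tcp_pos: [0.6263, -0.0162, 0.2325]
orientation: [-2.124, -2.313, 0.003]
contact_force: [0.3, 0.4, 0.3]
grip_width: 0.0511
gripper_force: 0.0
```

```bash
cat >> h.py <<'E'
def wr():
    from bench import imaging
    f=imaging.grab_frame("wrist");P=cloud(f);H=hsv(f);NT=(P[...,:2]-F0)@np.c_[n,tv]*1000
    m=(H[...,1]<60)&(H[...,2]>120)&(abs(P[...,2]-.152)<.012)&(abs(NT[...,0])<60)
    if m.sum()>20:print('wrist white',m.sum(),np.percentile(np.c_[NT[m],P[m][:,2]*1000],[2,50,98],axis=0).round(1).tolist(),'skew',np.degrees(np.arctan(np.polyfit(NT[m][:,1],NT[m][:,0],1)[0])).round(2))
E
python3 - <<'E'
from h import *
o=state();print(o["joints"].round(2))
wr()
E
```

```text
t 12.97 p [ 0.6263 -0.0162  0.2325] N,T(mm) [ -8.  -15.6] xang 94.87 F [0.3 0.4 0.3] w 0.0511
[-0.58  0.5   0.71  1.74 -0.37  1.05  0.34]
wrist white 3208 [[-16.7, -89.2, 150.7], [-8.6, -39.7, 151.9], [-0.5, -1.2, 153.2]] skew -0.46
```

Emit:
send_rows([
  {"dx": 0, "dy": -0.05, "dz": 3, "yaw": 0, "gripper": 0.6},
  {"dx": 0, "dy": -0.05, "dz": 6, "yaw": 0, "gripper": 0.6},
  {"dx": 0, "dy": -0.05, "dz": 8.5, "yaw": 0, "gripper": 0.6},
  {"dx": 0, "dy": -0.05, "dz": 9.7, "yaw": 0, "gripper": 0.6},
  {"dx": 0, "dy": -0.05, "dz": 9.7, "yaw": 0, "gripper": 0.6},
], force=20)

```text
clock: 13.65
tcp_pos: [0.6262, -0.0165, 0.1362]
orientation: [-2.125, -2.313, 0.002]
contact_force: [0.4, -1.1, -0.5]
grip_width: 0.0514
gripper_force: 0.0
```

Emit:
send_rows([
  {"dx": 0, "dy": 0, "dz": 0, "yaw": 0, "gripper": 0.45},
  {"dx": 0, "dy": 0, "dz": 0, "yaw": 0, "gripper": 0.3},
  {"dx": 0, "dy": 0, "dz": 0, "yaw": 0, "gripper": 0.24},
  {"dx": 0, "dy": 0, "dz": 0, "yaw": 0, "gripper": 0.18},
  {"dx": 0, "dy": 0, "dz": 0, "yaw": 0, "gripper": 0.14},
], force=20)

```text
clock: 14.28
tcp_pos: [0.6261, -0.0164, 0.1373]
orientation: [-2.126, -2.311, 0.001]
contact_force: [-3.0, -0.3, 4.8]
grip_width: 0.0159
gripper_force: 19.8
```

Run:
```python
from h import *
state();panel()
```

```text
t 14.28 p [ 0.6261 -0.0164  0.1373] N,T(mm) [ -8.2 -15.8] xang 94.78 F [-3.  -0.3  4.8] w 0.0159
top white 68 NTz 3/50/97 [[-25.5, -205.0, 71.9], [-13.1, -73.5, 150.5], [-4.9, -49.3, 155.6]] skew 4.7
top brown 170 NTz 3/50/97 [[-47.2, -204.6, 33.4], [-18.3, -70.1, 68.8], [-16.6, -39.9, 122.1]] skew 9.3
side white 115 NTz 3/50/97 [[-24.8, -206.8, 74.9], [-8.6, -72.4, 152.7], [1.1, -33.2, 155.1]] skew 5.5
side brown 126 NTz 3/50/97 [[-44.3, -213.1, 23.8], [-14.3, -90.4, 61.5], [-4.0, -7.2, 128.6]] skew 11.2
```

Emit:
send_rows([
  {"dx": -1.2, "dy": 0, "dz": 0, "yaw": 0, "gripper": 0.14},
  {"dx": -3, "dy": 0, "dz": 0, "yaw": 0, "gripper": 0.14},
  {"dx": -5, "dy": 0, "dz": 0, "yaw": 0, "gripper": 0.14},
  {"dx": -7, "dy": 0, "dz": 0, "yaw": 0, "gripper": 0.14},
  {"dx": -8.2, "dy": 0, "dz": 0, "yaw": 0, "gripper": 0.14},
])

```text
clock: 15.0
tcp_pos: [0.633, -0.097, 0.1373]
orientation: [-2.124, -2.31, -0.002]
contact_force: [-6.6, 8.8, 11.7]
grip_width: 0.0157
gripper_force: 21.3
```

Emit:
send_rows([
  {"dx": -0.3, "dy": 0, "dz": 0, "yaw": 0, "gripper": 0.14},
  {"dx": -0.6, "dy": 0, "dz": 0, "yaw": 0, "gripper": 0.14},
  {"dx": -0.9, "dy": 0, "dz": 0, "yaw": 0, "gripper": 0.14},
])

```text
clock: 15.38
tcp_pos: [0.6335, -0.1024, 0.1375]
orientation: [-2.119, -2.31, -0.005]
contact_force: [-9.3, 11.7, 16.3]
grip_width: 0.0157
gripper_force: 22.1
```

Run:
```python
from h import *
state()
```

```text
t 15.38 p [ 0.6335 -0.1024  0.1375] N,T(mm) [  -8.  -102.1] xang 94.93 F [-9.3 11.7 16.3] w 0.0157
```

```bash
cat >> h.py <<'E'
def edge():
    from bench import imaging
    for nm in("side","top"):
        f=imaging.grab_frame(nm);P=cloud(f);H=hsv(f);NT=(P[...,:2]-F0)@np.c_[n,tv]*1000;z=P[...,2]*1000
        m=(H[...,1]<60)&(H[...,2]>110)&(abs(z-152)<15)&(abs(NT[...,0]+8)<20)&(NT[...,1]<80)&(NT[...,1]>-230)
        T=NT[m][:,1];print(nm,m.sum(),'T',np.percentile(T,[1,99]).round(1),'N',np.percentile(NT[m][:,0],[5,50,95]).round(1),'z',[(a,np.median(z[m][abs(T-a)<8]).round(1),np.median(NT[m][abs(T-a)<8,0]).round(1)) for a in range(-190,60,20) if (abs(T-a)<8).sum()>4])
E
python3 - <<'E'
from h import *
from bench import imaging
edge();state()
a=imaging.grab_frame("side")["color"][130:290,260:410]
cv2.imwrite('pics/s6.png',cv2.resize(a,(560,597),interpolation=cv2.INTER_CUBIC)[:,:,::-1])
E
```

```text
side 145 T [-176.6 -115.2] N [-14.3  -7.2   0.5] z [(-170, np.float64(152.4), np.float64(-6.7)), (-150, np.float64(152.7), np.float64(-8.1)), (-130, np.float64(153.0), np.float64(-7.0)), (-110, np.float64(153.8), np.float64(-8.2))]
top 70 T [-176.2 -135.5] N [-18.  -10.9  -1.8] z [(-170, np.float64(151.5), np.float64(-9.5)), (-150, np.float64(152.3), np.float64(-11.8))]
t 15.47 p [ 0.6336 -0.1037  0.1374] N,T(mm) [  -8.1 -103.4] xang 94.88 F [-7.9  9.1 13.9] w 0.0159
```

View pics/s6.png

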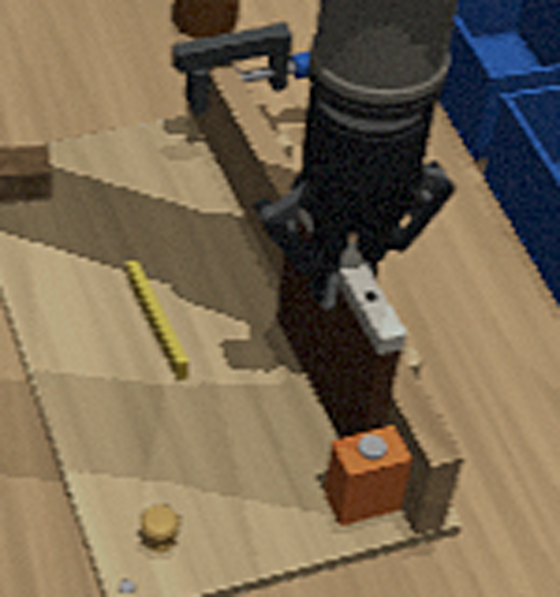

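Emit:
send_rows([
  {"dx": 0, "dy": -0.1, "dz": -0.2, "yaw": 0, "gripper": 0.14},
  {"dx": -0.1, "dy": -0.15, "dz": -0.2, "yaw": 0, "gripper": 0.14},
  {"dx": -0.2, "dy": -0.15, "dz": -0.2, "yaw": 0, "gripper": 0.14},
])

```text
clock: 15.9
tcp_pos: [0.6328, -0.1097, 0.1385]
orientation: [2.127, 2.312, -0.001]
contact_force: [0.9, -0.2, -2.8]
grip_width: 0.0157
gripper_force: 19.6
```

Run:
```python
from h import *
state();edge()
```

```text
t 15.9 p [ 0.6328 -0.1097  0.1385] N,T(mm) [  -9.3 -109.3] xang 94.76 F [ 0.9 -0.2 -2.8] w 0.0157
side 148 T [-184.3 -120.2] N [-16.4  -9.2  -0.7] z [(-190, np.float64(152.6), np.float64(-6.4)), (-170, np.float64(154.2), np.float64(-9.0)), (-150, np.float64(153.8), np.float64(-7.7)), (-130, np.float64(154.6), np.float64(-9.0))]
top 69 T [-181.8 -140. ] N [-19.2 -12.2  -3. ] z [(-170, np.float64(153.1), np.float64(-11.3)), (-150, np.float64(152.7), np.float64(-13.2))]
```

Emit:
send_rows([
  {"dx": 0, "dy": 0.05, "dz": 0.13, "yaw": 0, "gripper": 0.14},
  {"dx": -0.1, "dy": 0.1, "dz": 0.13, "yaw": 0, "gripper": 0.14},
  {"dx": -0.2, "dy": 0.1, "dz": 0.13, "yaw": 0, "gripper": 0.14},
])

```text
clock: 16.38
tcp_pos: [0.6341, -0.1111, 0.1374]
orientation: [-2.127, -2.312, 0.0]
contact_force: [-0.1, -0.2, -2.2]
grip_width: 0.0158
gripper_force: 19.6
```

Run:
```python
from h import *
state();edge()
```

```text
t 16.38 p [ 0.6341 -0.1111  0.1374] N,T(mm) [  -8.2 -110.8] xang 94.78 F [-0.1 -0.2 -2.2] w 0.0158
side 148 T [-185.5 -122.8] N [-15.7  -7.5   0.9] z [(-190, np.float64(152.4), np.float64(-10.4)), (-170, np.float64(153.4), np.float64(-7.8)), (-150, np.float64(153.6), np.float64(-7.5)), (-130, np.float64(153.5), np.float64(-7.0))]
top 72 T [-184.8 -144. ] N [-17.  -10.1  -1.1] z [(-190, np.float64(151.3), np.float64(-7.5)), (-170, np.float64(151.5), np.float64(-10.5)), (-150, np.float64(152.2), np.float64(-12.4))]
```

Emit:
send_rows([
  {"dx": 0, "dy": 0, "dz": 0.1, "yaw": 0, "gripper": 0.14},
  {"dx": -0.1, "dy": 0, "dz": 0.15, "yaw": 0, "gripper": 0.14},
  {"dx": -0.2, "dy": 0, "dz": 0.15, "yaw": 0, "gripper": 0.14},
])

```text
clock: 16.85
tcp_pos: [0.6341, -0.1115, 0.1372]
orientation: [-2.124, -2.311, -0.003]
contact_force: [-6.7, 6.1, 11.9]
grip_width: 0.0157
gripper_force: 21.6
```

Run:
```python
from h import *
state();edge()
```

```text
t 16.85 p [ 0.6341 -0.1115  0.1372] N,T(mm) [  -8.2 -111.2] xang 94.82 F [-6.7  6.1 11.9] w 0.0157
side 151 T [-185.3 -121.4] N [-14.8  -7.6   0.9] z [(-190, np.float64(152.5), np.float64(-6.9)), (-170, np.float64(152.6), np.float64(-7.9)), (-150, np.float64(153.0), np.float64(-6.7)), (-130, np.float64(153.0), np.float64(-6.6))]
top 73 T [-184.6 -141.5] N [-17.5 -10.4  -2.3] z [(-190, np.float64(151.9), np.float64(-6.4)), (-170, np.float64(151.2), np.float64(-9.6)), (-150, np.float64(152.7), np.float64(-12.5))]
```

Emit:
send_rows([
  {"dx": 0, "dy": -0.05, "dz": -0.08, "yaw": 0, "gripper": 0.14},
  {"dx": -0.15, "dy": -0.05, "dz": -0.08, "yaw": 0, "gripper": 0.14},
  {"dx": -0.3, "dy": -0.05, "dz": -0.08, "yaw": 0, "gripper": 0.14},
])

```text
clock: 17.32
tcp_pos: [0.6342, -0.1129, 0.1372]
orientation: [-2.122, -2.311, -0.005]
contact_force: [-4.8, 11.6, 9.4]
grip_width: 0.0158
gripper_force: 21.2
```

Run:
```python
from h import *
state();edge()
```

```text
t 17.32 p [ 0.6342 -0.1129  0.1372] N,T(mm) [  -8.2 -112.6] xang 94.88 F [-4.8 11.6  9.4] w 0.0158
side 147 T [-187.8 -124.3] N [-15.   -7.6   0.4] z [(-190, np.float64(152.0), np.float64(-8.1)), (-170, np.float64(153.0), np.float64(-7.5)), (-150, np.float64(152.5), np.float64(-8.2)), (-130, np.float64(153.1), np.float64(-8.0))]
top 70 T [-184.7 -146.7] N [-18.1 -10.7  -1.8] z [(-190, np.float64(151.7), np.float64(-8.0)), (-170, np.float64(151.8), np.float64(-10.1)), (-150, np.float64(152.1), np.float64(-12.4))]
```

Emit:
send_rows([
  {"dx": -0.1, "dy": -0.03, "dz": -0.04, "yaw": 0, "gripper": 0.14},
  {"dx": -0.2, "dy": -0.05, "dz": -0.06, "yaw": 0, "gripper": 0.14},
  {"dx": -0.3, "dy": -0.05, "dz": -0.06, "yaw": 0, "gripper": 0.14},
])

```text
clock: 17.8
tcp_pos: [0.6342, -0.1133, 0.1376]
orientation: [-2.119, -2.311, -0.008]
contact_force: [-4.5, 14.7, 9.7]
grip_width: 0.0161
gripper_force: 21.4
```

Run:
```python
from h import *
state();edge()
```

```text
t 17.8 p [ 0.6342 -0.1133  0.1376] N,T(mm) [  -8.2 -113. ] xang 94.98 F [-4.5 14.7  9.7] w 0.0161
side 149 T [-186.8 -124. ] N [-14.9  -7.8   0.6] z [(-190, np.float64(152.6), np.float64(-7.9)), (-170, np.float64(152.8), np.float64(-6.8)), (-150, np.float64(153.0), np.float64(-8.9)), (-130, np.float64(153.0), np.float64(-8.7))]
top 67 T [-184.9 -148.3] N [-18.5 -10.7  -1.6] z [(-190, np.float64(150.8), np.float64(-10.4)), (-170, np.float64(151.6), np.float64(-10.3)), (-150, np.float64(151.9), np.float64(-13.2))]
```

Emit:
send_rows([
  {"dx": 0.15, "dy": 0, "dz": 0, "yaw": 0, "gripper": 0.14},
  {"dx": 0.35, "dy": 0, "dz": 0, "yaw": 0, "gripper": 0.14},
  {"dx": 0.35, "dy": 0, "dz": 0, "yaw": 0, "gripper": 0.14},
])

```text
clock: 18.27
tcp_pos: [0.634, -0.113, 0.1374]
orientation: [-2.123, -2.313, -0.004]
contact_force: [-1.1, 7.8, 3.0]
grip_width: 0.0155
gripper_force: 20.3
```

Run:
```python
from h import *
state();edge()
```

```text
t 18.27 p [ 0.634  -0.113   0.1374] N,T(mm) [  -8.4 -112.7] xang 94.89 F [-1.1  7.8  3. ] w 0.0155
side 149 T [-187.3 -124.4] N [-15.1  -7.6   0.3] z [(-190, np.float64(153.3), np.float64(-7.0)), (-170, np.float64(153.4), np.float64(-8.2)), (-150, np.float64(152.9), np.float64(-6.8)), (-130, np.float64(152.9), np.float64(-7.1))]
top 65 T [-184.9 -146.8] N [-18.1 -11.   -1.7] z [(-190, np.float64(149.8), np.float64(-7.6)), (-170, np.float64(151.9), np.float64(-9.7)), (-150, np.float64(151.8), np.float64(-12.8))]
```

Emit:
send_rows([
  {"dx": 0.1, "dy": 0, "dz": 0, "yaw": 0, "gripper": 0.2},
  {"dx": 0.1, "dy": 0, "dz": 0, "yaw": 0, "gripper": 0.35},
  {"dx": 0.1, "dy": 0, "dz": 0, "yaw": 0, "gripper": 0.55},
  {"dx": 0.1, "dy": 0, "dz": 0, "yaw": 0, "gripper": 0.6},
  {"dx": 0.1, "dy": 0, "dz": 0, "yaw": 0, "gripper": 0.6},
])

```text
clock: 19.0
tcp_pos: [0.6333, -0.1149, 0.1374]
orientation: [2.127, 2.312, -0.0]
contact_force: [1.1, 0.7, -0.7]
grip_width: 0.0515
gripper_force: 0.0
```

Emit:
send_rows([
  {"dx": 0, "dy": 0, "dz": -1.5, "yaw": 0, "gripper": 0.6},
  {"dx": 0, "dy": 0, "dz": -4, "yaw": 0, "gripper": 0.6},
  {"dx": 0, "dy": 0, "dz": -7, "yaw": 0, "gripper": 0.6},
  {"dx": 0, "dy": 0, "dz": -11, "yaw": 0, "gripper": 0.6},
  {"dx": 0, "dy": 0, "dz": -15, "yaw": 0, "gripper": 0.6},
])

```text
clock: 19.62
tcp_pos: [0.6333, -0.1149, 0.2897]
orientation: [2.127, 2.311, 0.001]
contact_force: [-0.1, -1.0, 0.4]
grip_width: 0.0515
gripper_force: 0.0
```

Run:
```python
from h import *
from bench import imaging
state();edge();wr()
a=imaging.grab_frame("side")["color"][130:290,260:410];b=imaging.grab_frame("wrist")["color"]
o=np.zeros((426,800,3),np.uint8);o[:,:400]=cv2.resize(a,(400,426),interpolation=cv2.INTER_CUBIC);o[:300,400:]=cv2.resize(b,(400,300));cv2.imwrite('pics/s7.png',o[:,:,::-1])
```

```text
t 19.62 p [ 0.6333 -0.1149  0.2897] N,T(mm) [  -9.3 -114.5] xang 94.76 F [-0.1 -1.   0.4] w 0.0515
side 302 T [-185.6  -37.4] N [-15.6  -8.5  -0.6] z [(-190, np.float64(152.4), np.float64(-5.5)), (-170, np.float64(153.1), np.float64(-8.6)), (-150, np.float64(153.1), np.float64(-8.6)), (-130, np.float64(152.6), np.float64(-7.8)), (-110, np.float64(153.0), np.float64(-7.1)), (-90, np.float64(153.5), np.float64(-9.5)), (-70, np.float64(153.2), np.float64(-9.8)), (-50, np.float64(153.1), np.float64(-7.7))]
top 17 T [-185.3 -174. ] N [-19.5 -10.6  -2.7] z [(-190, np.float64(150.5), np.float64(-8.7))]
wrist white 2689 [[-17.0, -184.9, 150.6], [-9.2, -126.0, 151.9], [-0.8, -42.5, 153.3]] skew -0.65
```

View pics/s7.png

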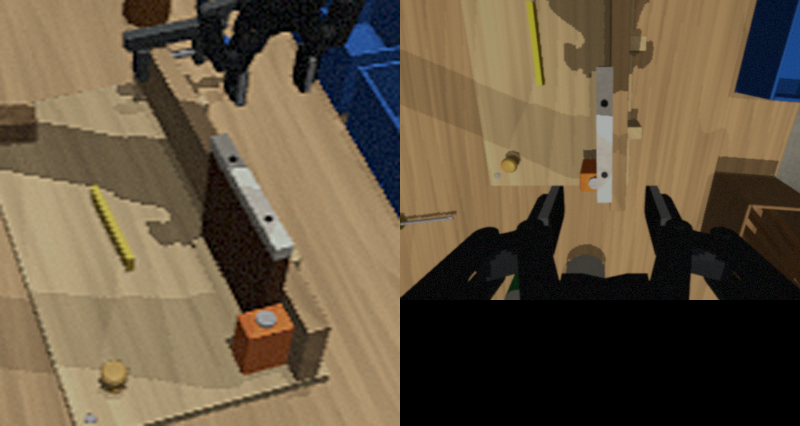

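Run:
```python
from h import *
from bench import imaging
f=imaging.grab_frame("side");P=cloud(f);H=hsv(f);NT=(P[...,:2]-F0)@np.c_[n,tv]*1000;N,T,z=NT[...,0],NT[...,1],P[...,2]*1000
for a in(-160,-110,-60):
  print(a,[(b,np.median(N[m]).round(1)) for b in range(25,150,15) if (m:=(abs(T-a)<12)&(abs(z-b)<6)&(N<-5)&(N>-40)).sum()>3])
m=(H[...,0]<14)&(H[...,1]>170)&(H[...,2]>90)&(abs(T+200)<25)&(z>20)&(z<76)&(abs(N+23)<28)
print('stop T',np.percentile(T[m],[1,50,99]).round(1),'top',np.percentile(T[m&(z>68)],[1,50,99]).round(1))
```

```text
-160 [(25, np.float64(-15.3)), (40, np.float64(-14.6)), (55, np.float64(-14.5)), (70, np.float64(-15.3)), (85, np.float64(-14.9)), (100, np.float64(-15.0)), (115, np.float64(-14.9)), (130, np.float64(-14.9)), (145, np.float64(-15.2))]
-110 [(25, np.float64(-14.8)), (40, np.float64(-14.6)), (55, np.float64(-14.5)), (70, np.float64(-14.6)), (85, np.float64(-14.9)), (100, np.float64(-14.8)), (115, np.float64(-14.9)), (130, np.float64(-14.8)), (145, np.float64(-15.4))]
-60 [(25, np.float64(-15.1)), (40, np.float64(-14.6)), (55, np.float64(-14.9)), (70, np.float64(-14.7)), (85, np.float64(-14.6)), (100, np.float64(-14.6)), (115, np.float64(-14.5)), (130, np.float64(-14.8)), (145, np.float64(-15.2))]
stop T [-218.3 -215.7 -187.9] top [-217.  -204.4 -186.7]
```

```bash
python3 -c "
from bench import workorder;print(workorder.hand_in())"
```

```text
the job is handed in; nothing more can be done
None
```

The panel is standing upright, flat against the fence with its white edge on top, its end butted against the orange stop and the gripper clear; I handed it in at about 20 s. While sliding it I may have lifted it off the board by about 1 mm for under a second, when the wrist briefly showed a 2–3 N downward pull.

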